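# Repack the solar boat's spares case

### The job

The two converter modules stand in each other's bays in the spares case: swap them so that each stands fully down in the bay with the rim of its own colour (the black mat is free for parking one). Then lay the white divider flat on the case's corner pillars inside the walls, and last put the meter flat into the divider's yellow-framed recess. Set the parts down gently rather than letting them fall, and leave the battery pack and the jar where they are.

Things in the scene. Friction and masses are not known exactly. Their poses are not given: they have to be found in the camera images.
- case: open grey spares case, 250 x 140 x 73 mm high outside (long side along its y), fixed to the bench. Origin at the centre of its underside, z up. Floor 4 mm, walls 5 mm thick (inside 240 x 130 mm). White 20 x 20 mm pillars in the inner corners, tops 60 mm above the origin, carry the divider (its y along the case's y, either way).
- bay_blue: blue-rimmed bay fixed on the case floor, aligned with the case, its centre 55 mm from the case's middle along the case's +y or -y (which varies). Outside 96 mm (x) x 72 mm (y); rim 8 mm wide, 8 mm high, round a recess of 80 x 56 mm. Origin at the centre of its underside (4 mm above the case's origin); recess floor 3 mm above its origin.
- bay_orange: orange-rimmed bay fixed on the case floor, aligned with the case, its centre 55 mm from the case's middle along the case's +y or -y (which varies). Outside 96 mm (x) x 72 mm (y); rim 8 mm wide, 8 mm high, round a recess of 80 x 56 mm. Origin at the centre of its underside (4 mm above the case's origin); recess floor 3 mm above its origin.
- module_blue: converter module, dark finned block with blue top, 64 mm (x) x 40 mm (y) x 50 mm high, 0.15 to 0.3 kg. Origin at the centre of its underside, z up. At the start it stands in the recess of the bay of the other colour, long side along the bay's long side. Either way round will do.
- module_orange: converter module, dark finned block with orange top, 64 mm (x) x 40 mm (y) x 50 mm high, 0.15 to 0.3 kg. Origin at the centre of its underside, z up. At the start it stands in the recess of the bay of the other colour, long side along the bay's long side. Either way round will do.
- divider: white plate 118 (x) x 228 (y) x 5 mm, 0.2 kg, balanced at its middle; origin at the centre of its underside. Black bar handle in the middle, 70 mm along x, 14 mm thick in y, up to 50 mm above origin. On its +y half a yellow frame (6 mm wide, 6 mm high) round a recess 92 (x) x 54 (y) mm, centre 66 mm along +y, floor 5 mm above origin. Fits the case either way round, 6 mm spare each side.
- meter: off-white meter unit with a dark display and a red button on top, 76 mm (x) x 38 mm (y) x 40 mm high, 0.11 to 0.22 kg. Origin at the centre of its underside, z up. Stands on the bench at the start. Either way round will do.
- mat: empty black rubber mat, 90 mm (x) x 70 mm (y) x 3 mm, fixed on the bench: a free spot for parking a module. Origin at the centre of its underside.
- battery: black battery pack with a red band, 74 x 60 x 56 mm high, standing on the bench; a bystander, to be left where it is. Origin at the centre of its underside.
- jar: amber jar with a yellow cap, 52 mm across, 72 mm high; a bystander, to be left where it is. Origin at the centre of its underside.

How it is judged:
On the way, in this order (a step that is already met when the one before it is completed fails the run):
1. each module stands released in the bay of its own colour (z of module_blue in the frame of bay_blue between 0 and 0.006 m and horizontal distance between module_blue and bay_blue below 0.013 m and angle between each of module_blue, module_orange's own z axis and vertical below 0.06 rad and z of module_orange in the frame of bay_orange between 0 and 0.006 m and horizontal distance between module_orange and bay_orange below 0.013 m and contact force between the fingers and module_blue below 0.1 N and contact force between the fingers and module_orange below 0.1 N), for 0.2 s.
2. the divider lies released and flat on the pillars of the case, the modules still in their bays (z of module_blue in the frame of bay_blue between 0 and 0.006 m and horizontal distance between module_blue and bay_blue below 0.013 m and angle between each of module_blue, module_orange's own z axis and vertical below 0.06 rad and z of module_orange in the frame of bay_orange between 0 and 0.006 m and horizontal distance between module_orange and bay_orange below 0.013 m and z of divider in the frame of case between 0.056 and 0.064 m and horizontal distance between divider and case below 0.012 m and angle between divider's own z axis and vertical below 0.05 rad and angle between the y axis of divider and the y axis of case, either way round below 0.15 rad and contact force between the fingers and divider below 0.1 N), for 0.2 s.
3. after that, the meter stands released in the recess of the divider (z of divider in the frame of case between 0.056 and 0.064 m and horizontal distance between divider and case below 0.012 m and angle between divider's own z axis and vertical below 0.05 rad and angle between the y axis of divider and the y axis of case, either way round below 0.15 rad and x of meter in the frame of divider between -0.012 and 0.012 m and y of meter in the frame of divider between 0.054 and 0.078 m and z of meter in the frame of divider between 0.002 and 0.008 m and angle between meter's own z axis and vertical below 0.06 rad and contact force between the fingers and meter below 0.1 N), for 0.2 s.
At the end, for the whole second after the job is handed in: each module upright on the floor of its own colour's bay (centre within 13 mm), the divider flat on the pillars (centre within 12 mm, long side within 0.15 rad of the case's), the meter upright on the recess floor (within 12 mm of its middle along x and y); heights within 3 to 4 mm; all at rest (z of module_blue in the frame of bay_blue between 0 and 0.006 m and horizontal distance between module_blue and bay_blue below 0.013 m and angle between each of module_blue, module_orange, meter's own z axis and vertical below 0.06 rad and z of module_orange in the frame of bay_orange between 0 and 0.006 m and horizontal distance between module_orange and bay_orange below 0.013 m and z of divider in the frame of case between 0.056 and 0.064 m and horizontal distance between divider and case below 0.012 m and angle between divider's own z axis and vertical below 0.05 rad and angle between the y axis of divider and the y axis of case, either way round below 0.15 rad and x of meter in the frame of divider between -0.012 and 0.012 m and y of meter in the frame of divider between 0.054 and 0.078 m and z of meter in the frame of divider between 0.002 and 0.008 m and linear speed of each of module_blue, module_orange, divider, meter below 0.03 m/s and angular speed of each of module_blue, module_orange, divider, meter below 0.3 rad/s); the robot touches nothing.
It fails at once if the blue module is let fall (moving faster than 0.8 m/s while the fingers do not touch it) (linear speed of module_blue above 0.8 m/s and contact force between the fingers and module_blue below 0.05 N).
It fails at once if the orange module is let fall (moving faster than 0.8 m/s while the fingers do not touch it) (linear speed of module_orange above 0.8 m/s and contact force between the fingers and module_orange below 0.05 N).
It fails at once if the divider is let fall (moving faster than 0.8 m/s while the fingers do not touch it) (linear speed of divider above 0.8 m/s and contact force between the fingers and divider below 0.05 N).
It fails at once if the meter is let fall (moving faster than 0.8 m/s while the fingers do not touch it) (linear speed of meter above 0.8 m/s and contact force between the fingers and meter below 0.05 N).
It fails at once if the jar or the battery pack is moved by more than 30 mm (distance of any of jar, battery from where it was at the start of the episode above 0.03 m).
It also fails if it takes over 141 s, if anything falls off the work surface, if the arm or the gripper's body presses on something with over 40 N, if the wrist force passes 120 N, or if a joint passes its speed limit or range.

### The arm

A 7-joint arm with a two-finger parallel gripper is mounted at the origin on the work surface. World frame = base frame: x ahead of the robot, y to its left, z up, the work surface at z = 0. Lengths are in m, angles in rad, forces in N, time in s.
With the tool pointing down it reaches from about 0.4 to 0.85 m from the base axis. Payload 6.9 kg.
Tool frame: the origin (TCP) lies midway between the tips of the shut fingers; the grasp point (between the pads) lies 19 mm behind it; z points along the fingers, y is the line along which they close (so a half turn about z gives the same grasp; the last joint's range is limited). The gripper opens to 85 mm and grips with 20 to 120 N. Pads are 22 mm wide; open, the fingers measure 114 mm over their backs; the gripper's body (76 mm by 85 mm) begins 54 mm behind the grasp point. The pads swing forward as they close: fully open they stand 13 mm farther back than shut.
Start: joints at [-1.194, 0.507, -0.238, 1.5, 0.126, 1.149, -0.155], TCP at [0.167, 0.602, 0.231] pointing down, gripper open.
Joint ranges: [-3.08, 3.08], [-0.24, 2.05], [-1.43, 1.35], [0, 2.5], [-1.52, 4.66], [0.17, 1.96], [-2.89, 2.89]. Speed limits (rad/s): [2.39, 2.39, 3.14, 3.14, 3.14, 3.14, 3.14].

### API

Orientations are given as a rotation vector (axis times angle).
In Python, from cell import movep, move_straight, goto_joints, move_gripper, wait, ik, get_obs, snapshot, Unreachable, hand_in gives the robot as it stands. Calls block until the motion is done:
- movep(position, orientation): joint-space move of the TCP to a pose.
- move_straight(position, attitude=None, vel=0.15, max_force=None): straight line of the TCP; attitude=None keeps the orientation; vel is the mean speed in m/s. With max_force (N) it stops when the force on the tool has changed by that much, and returns True; else False.
- goto_joints(angles): joint-space move.
- move_gripper(opening, grasp_force=None): finger opening in m; grasp_force is the grip in N (None keeps the last); returns when the fingers have stopped.
- wait(seconds).
- ik(position, orientation): joint angles nearest the present ones, or None.
- get_obs(): the state.
- snapshot(name): name is "scene" or "top"; returns a dict with "img" (400x640x3 uint8, red, green, blue), "camera_matrix" (3x3 intrinsics, pixels), "R" (3x3) and "t" (3): a world point X has camera coordinates R X + t. Camera axes: x right, y down, z forward; pixel columns grow to the right and rows downward; lengths in m; the calibration is good to about 2 mm. A picture is of the moment at which its call begins. There is no depth.
A pose or a line that the arm cannot do raises Unreachable and nothing moves.
- hand_in(): hands the job in; it is judged then, once.
The state is a dict: "time_s": time; "joint_positions": joint angles; "dq": joint speeds; "joint_torque": joint torques, N m; "eef_pos": TCP position; "tool_rot": TCP orientation; "force": force on the tool from outside, world axes, zero at the start; "moment": the same for the moment, N m; "opening": finger opening in m; "grasp_force": force on a finger pad.
Only numpy, scipy, OpenCV 4.12 (cv2) and the standard library are available. Lean on these libraries where they do the work, as an engineer would, in place of code of your own. Each camera call takes 0.05 s, during which the arm holds its last target. There are 200 camera calls.

## Working session

There is one attempt and no reset: what is moved stays moved. The work goes in short steps, each a Python script; the robot and the scene stay as the last script left them, time stands still between calls to the robot, and variables do not carry over. Pictures are saved under pics/ and viewed, at most 14 in all, crops included, and the job is handed in when it is done.

```bash
mkdir -p pics; ls; cat > h.py <<'E'
import numpy as np, cv2
from cell import *
def snap(n,f):
    s=snapshot(n); cv2.imwrite('pics/'+f,s['img'][:,:,::-1]); np.savez('pics/'+n+'.npz',**{k:np.array(v) for k,v in s.items()}); return s
def back(s,u,v,z):
    K,R,t=[np.array(s[k]) for k in('camera_matrix','R','t')]
    d=R.T@np.linalg.inv(K)@[u,v,1]; c=-R.T@t
    return (c+d*(z-c[2])/d[2])
def proj(s,X):
    K,R,t=[np.array(s[k]) for k in('camera_matrix','R','t')]
    p=K@(R@np.array(X)+t); return p[:2]/p[2]
E
python3 - <<'E'
from h import *
for n in('top','scene'):
    s=snap(n,n+'1.png'); print(n,s['camera_matrix'],-np.array(s['R']).T@s['t'],s['R'])
o=get_obs(); print(o['eef_pos'],o['tool_rot'],o['opening'],o['force'])
E
```

```text
pics
top [[401.20576951   0.         320.10199203]
 [  0.         401.20576951 197.03819561]
 [  0.           0.           1.        ]] [ 0.4203633  -0.01408034  1.0279972 ] [[ 0.00900894 -0.99993391 -0.00714298]
 [-0.98046633 -0.00742952 -0.19654663]
 [ 0.19648057  0.00877413 -0.98046846]]
scene [[435.35157876   0.         318.66743558]
 [  0.         435.35157876 192.61134419]
 [  0.           0.           1.        ]] [ 1.13801805 -0.7924464   0.65413006] [[ 0.81054263  0.58536948  0.01905818]
 [ 0.32761967 -0.42619133 -0.84322376]
 [-0.48547502  0.68971264 -0.5372248 ]]
[0.16711843 0.60177418 0.23051395] [-4.23995975e-01 -3.11264543e+00  2.51659413e-03] 0.08527793750004305 [-0.73796179 -0.56194026  0.45324995]
```

View pics/top1.png

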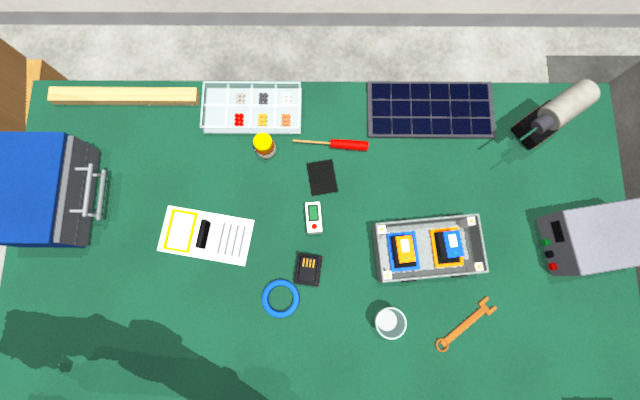

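View pics/scene1.png

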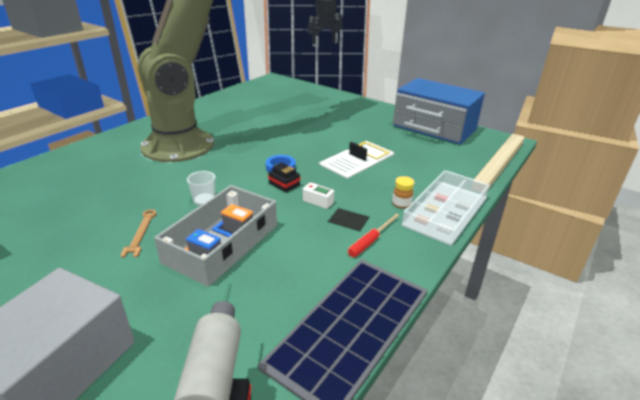

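The top view shows the case at about (430,248), with orange left in the blue-rimmed bay and blue right in the orange-rimmed bay. The divider is at (206,236) with its frame to the left, the meter at (314,217), the mat at (322,177), the battery at (308,269) and the jar at (264,145). I'll enlarge crops to read the corners.

```bash
python3 - <<'E'
import cv2
i=cv2.imread('pics/top1.png')
cv2.imwrite('pics/c1.png',cv2.resize(i[205:290,365:495],None,fx=6,fy=6,interpolation=cv2.INTER_CUBIC))
cv2.imwrite('pics/c2.png',cv2.resize(i[150:290,150:350],None,fx=4,fy=4,interpolation=cv2.INTER_CUBIC))
E
```

```text
(no output)
```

View pics/c1.png

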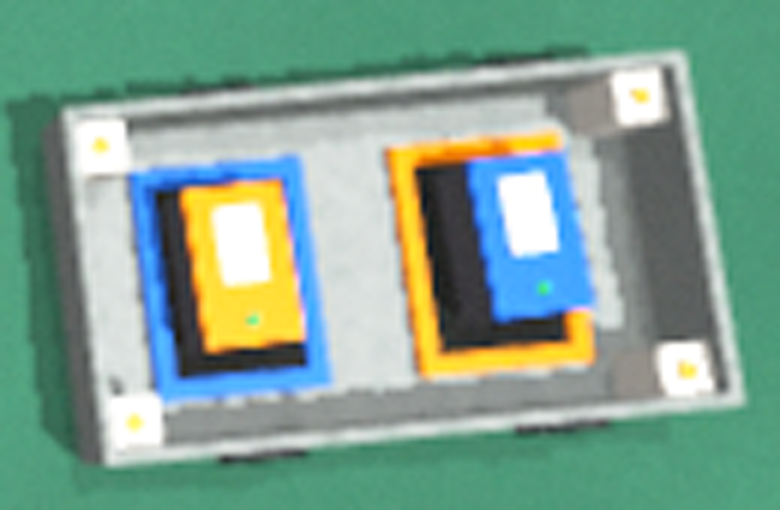

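View pics/c2.png

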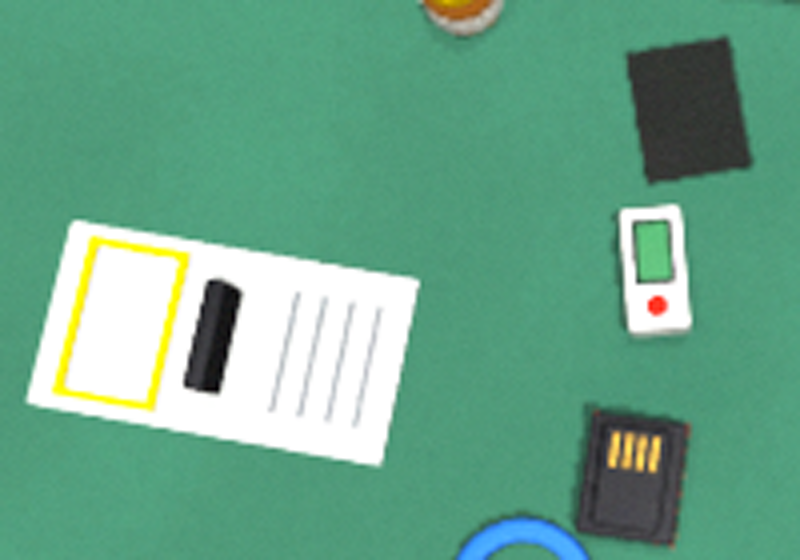

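```bash
cat > fit.py <<'E'
from h import *
from scipy.optimize import least_squares
def fit(s,px,sz,z,y0=0):
    w,l=sz; px=np.array(px,float)
    C=np.array([[w,l],[w,-l],[-w,-l],[-w,l]])/2   # image order TL,TR,BR,BL = (+x+y),(+x-y),(-x-y),(-x+y)
    P=np.array([back(s,u,v,z)[:2] for u,v in px])
    def f(p):
        c,n=np.cos(p[2]),np.sin(p[2]); return (P-(p[:2]+C@np.array([[c,n],[-n,c]]))).ravel()
    r=least_squares(f,[*P.mean(0),y0]); return r.x,np.abs(r.fun).max()*1000
E
python3 - <<'E'
from fit import *
s=np.load('pics/top.npz')
a=lambda q:[((u+.5)/6-.5+365,(v+.5)/6-.5+205) for u,v in q]
b=lambda q:[((u+.5)/4-.5+150,(v+.5)/4-.5+150) for u,v in q]
for n,q,sz,z in [
('case rim',a([(62,107),(685,53),(745,402),(105,465)]),(.14,.25),.073),
('pillars',a([(100,146),(640,96),(687,370),(135,422)]),(.11,.22),.060),
('bayblue',a([(130,175),(300,157),(328,384),(160,400)]),(.096,.072),.012),
('bayorange',a([(388,150),(560,134),(597,360),(425,377)]),(.096,.072),.012),
('mod_or',a([(180,186),(288,180),(305,345),(207,353)]),(.064,.04),.057),
('mod_bl',a([(468,160),(568,152),(597,308),(497,320)]),(.064,.04),.057),
('divider',b([(72,220),(419,280),(380,465),(27,403)]),(.118,.228),.005),
('meter',b([(620,208),(678,205),(690,332),(630,335)]),(.076,.038),.04),
('mat',b([(628,52),(727,38),(750,165),(650,184)]),(.09,.07),.003),
('battery',b([(594,410),(690,425),(672,545),(578,530)]),(.074,.06),.056),
]: print(n,*np.round(fit(s,q,sz,z),4))
o=get_obs()
for p in [(.2,-.4,.2),(.4,-.3,.2)]: print(ik(p,[0,np.pi,0]),ik(p,[np.pi,0,0]))
E
```

```text
Traceback (most recent call last):
ValueError: setting an array element with a sequence. The requested array has an inhomogeneous shape after 1 dimensions. The detected shape was (2,) + inhomogeneous part.
```

```bash
python3 - <<'E'
from fit import *
s=np.load('pics/top.npz')
a=lambda q:[((u+.5)/6-.5+365,(v+.5)/6-.5+205) for u,v in q]
b=lambda q:[((u+.5)/4-.5+150,(v+.5)/4-.5+150) for u,v in q]
for n,q,sz,z in [
('case rim',a([(62,107),(685,53),(745,402),(105,465)]),(.14,.25),.073),
('pillars',a([(100,146),(640,96),(687,370),(135,422)]),(.11,.22),.060),
('bayblue',a([(130,175),(300,157),(328,384),(160,400)]),(.096,.072),.012),
('bayorange',a([(388,150),(560,134),(597,360),(425,377)]),(.096,.072),.012),
('mod_or',a([(180,186),(288,180),(305,345),(207,353)]),(.064,.04),.057),
('mod_bl',a([(468,160),(568,152),(597,308),(497,320)]),(.064,.04),.057),
('divider',b([(72,220),(419,280),(380,465),(27,403)]),(.118,.228),.005),
('meter',b([(620,208),(678,205),(690,332),(630,335)]),(.076,.038),.04),
('mat',b([(628,52),(727,38),(750,165),(650,184)]),(.09,.07),.003),
('battery',b([(594,410),(690,425),(672,545),(578,530)]),(.074,.06),.056),
]:
    p,e=fit(s,q,sz,z); print(n,np.round(p,4),round(e,1))
print(back(s,150+225/4,150+283/4,.05),back(s,150+203/4,150+392/4,.05))
def down(yaw):
    return cv2.Rodrigues(cv2.Rodrigues(np.array([0,0,float(yaw)]))[0]@np.diag([1.,-1,-1]))[0].ravel()
for p in [(.39,-.22,.2),(.39,-.35,.2),(.41,.28,.2)]:
  for y in (0.1,np.pi+.1): print(p,y,ik(p,down(y)))
E
```

```text
case rim [ 0.4934 -0.2691  0.1002] 1.0
pillars [ 0.4933 -0.2691  0.1016] 0.4
bayblue [ 0.4876 -0.214   0.1012] 1.3
bayorange [ 0.4984 -0.3243  0.1079] 0.7
mod_or [ 0.4896 -0.2115  0.0933] 2.2
mod_bl [ 0.5029 -0.327   0.1214] 0.9
divider [ 0.5246  0.287  -0.1623] 1.2
meter [0.5676 0.0114 0.0907] 2.6
mat [ 0.6798 -0.0089  0.1756] 2.0
battery [ 0.4401  0.0219 -0.1349] 2.3
[0.55468406 0.27445238 0.05      ] [0.48787611 0.28351154 0.05      ]
(0.39, -0.22, 0.2) 0.1 [-0.12017843  0.34773625  0.78753831  1.99855925 -0.30928913  0.91626594
 -0.64214604]
(0.39, -0.22, 0.2) 3.241592653589793 [-0.13103385  0.35190302  0.80458358  1.99865855 -0.31783238  0.91856368
  2.50982176]
(0.39, -0.35, 0.2) 0.1 [ 0.07891204  0.53226648  0.95324603  1.82156114 -0.4975567   1.04895086
 -0.24603466]
(0.39, -0.35, 0.2) 3.241592653589793 [ 0.18479286  0.46833997  0.75272813  1.82048661 -0.3753224   1.00068384
  2.76133546]
(0.41, 0.28, 0.2) 0.1 [-1.0028638   0.37252869  0.49582896  1.8848997  -0.21659815  0.936949
 -1.87738413]
(0.41, 0.28, 0.2) 3.241592653589793 [-0.4600934   0.34320206 -0.25726698  1.87828975  0.10674912  0.93330087
  0.90414771]
```

Everything is mutually consistent: the bays lie at ±55 mm from the case's middle, the yaw is 0.10, and residuals are at most 2.6 mm. First I'll park the orange module on the mat.

```bash
cat > ops.py <<'E'
from h import *
CY=.1012; CASE=np.array([.4933,-.2691]); ay=np.array([-np.sin(CY),np.cos(CY)])
BLUE,ORANGE=CASE+.055*ay,CASE-.055*ay; MAT=np.array([.6798,-.0089])
def down(yaw): return cv2.Rodrigues(cv2.Rodrigues(np.array([0,0,float(yaw)]))[0]@np.diag([1.,-1,-1]))[0].ravel()
def rep(m):
    o=get_obs(); print(m,'t',round(o['time_s'],1),'tcp',np.round(o['eef_pos'],4),'F',np.round(o['force'],1),'open',round(o['opening'],4),'g',round(o['grasp_force'],1))
def pick(xy,yaw,z,opn,force=50,zt=.2):
    movep([*xy,zt],down(yaw)); move_gripper(opn)
    hit=move_straight([*xy,z],down(yaw),vel=.1,max_force=15); rep(f'down hit={hit}')
    if hit: raise SystemExit
    move_gripper(0,force); rep('grip')
    move_straight([*xy,zt],down(yaw),vel=.12); rep('lifted')
def place(xy,yaw,z,opn,zt=.2):
    try: move_straight([*xy,zt],down(yaw),vel=.25)
    except Unreachable: print('movep'); movep([*xy,zt],down(yaw))
    move_straight([*xy,z+.03],down(yaw),vel=.12)
    hit=move_straight([*xy,z-.004],down(yaw),vel=.03,max_force=4); rep(f'placed hit={hit}')
    move_gripper(opn); move_straight([*xy,zt],down(yaw),vel=.15); rep('away')
E
python3 - <<'E'
from ops import *
movep([.4896,-.2115,.25],down(CY)); rep('above')
pick([.4896,-.2115],CY,.026,.062)
place(MAT,.1,.022,.062)
snap('top','top2.png')
i=cv2.imread('pics/top2.png'); cv2.imwrite('pics/c3.png',cv2.resize(i[140:300,290:500],None,fx=3.8,fy=3.7,interpolation=cv2.INTER_CUBIC))
E
```

```text
above t 3.2 tcp [ 0.4901 -0.2106  0.2498] F [-0.8  0.1 -0.2] open 0.0852 g 0.0
down hit=False t 5.7 tcp [ 0.4899 -0.2116  0.0264] F [-0.2  1.  -0.3] open 0.0622 g 0.0
grip t 6.1 tcp [ 0.4899 -0.2115  0.0266] F [-0.4  1.6  6.3] open 0.0394 g 50.4
lifted t 7.7 tcp [ 0.4893 -0.2113  0.1994] F [ 0.6  0.5 -2.6] open 0.0395 g 50.1
placed hit=True t 11.2 tcp [ 0.6795 -0.0088  0.0227] F [-1.1 -0.3  5.6] open 0.0394 g 50.8
away t 12.9 tcp [ 0.6793 -0.0086  0.199 ] F [-0.8  0.5  0. ] open 0.0623 g 0.0
```

View pics/c3.png

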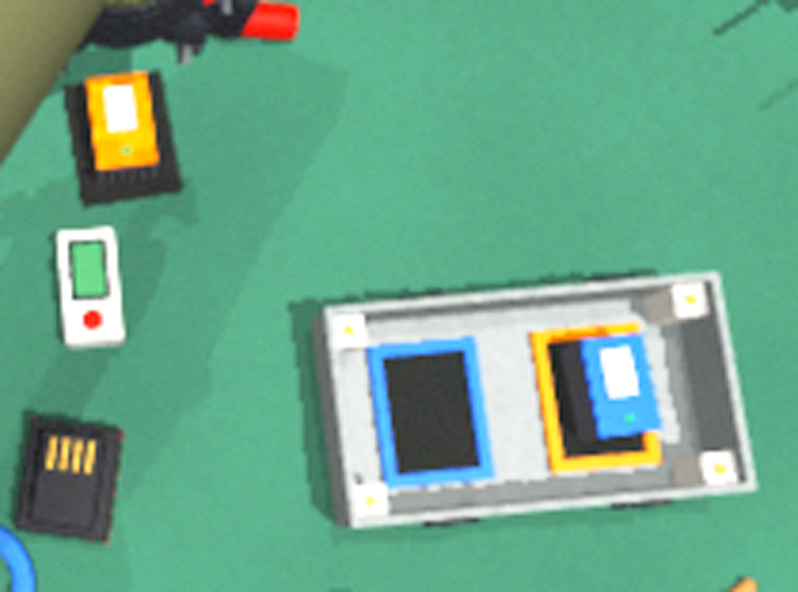

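The orange module now stands on the mat, with its top at about (120,120) in the crop, and the blue bay at (430,410) is empty. Next I'll move blue and then orange. I pick orange at the commanded mat pose, and place it corrected for the 2 mm offset I measured.

```bash
python3 - <<'E'
from ops import *
movep([.5029,-.327,.2],down(.11))
pick([.5029,-.327],.11,.026,.062)
place(BLUE,CY,.026,.062)
pick(MAT,.1,.022,.07)
place(ORANGE,CY,.026,.062)
movep([.45,.05,.3],down(0))
snap('top','top3.png')
i=cv2.imread('pics/top3.png'); cv2.imwrite('pics/c4.png',cv2.resize(i[205:290,365:495],None,fx=6,fy=6,interpolation=cv2.INTER_CUBIC))
E
```

```text
down hit=False t 16.7 tcp [ 0.5031 -0.3272  0.0265] F [-0.3 -0.3 -0.5] open 0.0619 g 0.0
grip t 17.0 tcp [ 0.5032 -0.3271  0.0266] F [0.7 0.5 5.9] open 0.0394 g 50.9
lifted t 18.6 tcp [ 0.5026 -0.3267  0.1992] F [ 0.7 -0.4 -2.9] open 0.0394 g 50.0
placed hit=True t 21.5 tcp [ 0.4876 -0.2143  0.0266] F [-0.8  0.8  5.7] open 0.0394 g 50.9
away t 23.1 tcp [ 0.4874 -0.214   0.1992] F [-0.5  0.4  0.3] open 0.0622 g 0.0
down hit=False t 26.4 tcp [ 0.6801 -0.009   0.0226] F [-0.5  0.2 -0.5] open 0.0696 g 0.0
grip t 26.8 tcp [ 0.6801 -0.0089  0.0225] F [0.1 1.  3.8] open 0.0392 g 50.9
lifted t 28.4 tcp [ 0.6794 -0.0087  0.1991] F [-0.1 -0.  -1.5] open 0.0393 g 50.2
placed hit=True t 32.3 tcp [ 0.4987 -0.3237  0.0265] F [-1.6  0.8  6.3] open 0.0393 g 51.0
away t 33.9 tcp [ 0.4986 -0.3234  0.1991] F [ 0.7 -1.   0.1] open 0.0621 g 0.0
```

View pics/c4.png

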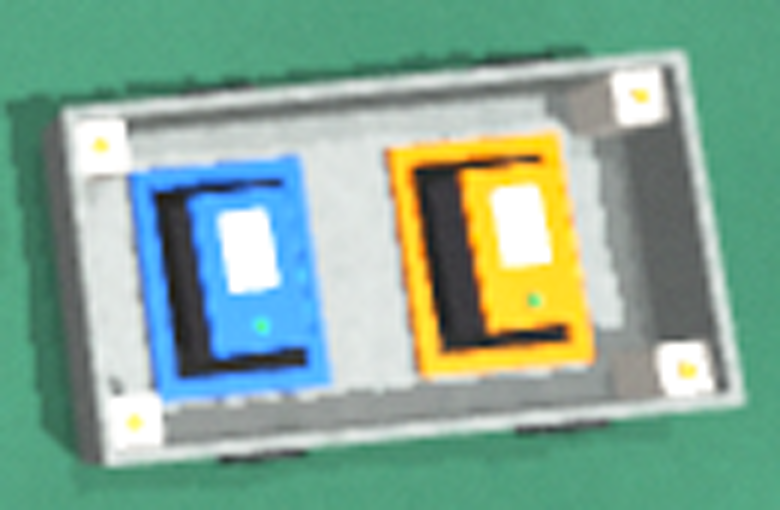

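Both modules are in their own bays: blue top at (250,270), orange top at (520,250), both inside the rims. The placed heights match too, within about 0.1 mm. Next I'll refine the divider's pose by segmentation and lift it.

```bash
python3 - <<'E'
from ops import *
s=np.load('pics/top.npz'); im=np.load('pics/top.npz')['img'].astype(int)
def rect(box,z,f):
    u0,v0,u1,v1=box; m=np.zeros(im.shape[:2],np.uint8); m[v0:v1,u0:u1]=f(im)[v0:v1,u0:u1]
    c=max(cv2.findContours(m,cv2.RETR_EXTERNAL,cv2.CHAIN_APPROX_NONE)[0],key=cv2.contourArea)
    P=np.array([back(s,*p[0],z)[:2]*1000 for p in c],np.float32); return cv2.minAreaRect(P)
f=lambda i:(i[:,:,0]>150).astype(np.uint8)
print('div',rect((150,195,262,272),.005,f)); print('meter',rect((298,195,330,240),.04,f))
E
```

```text
div ((505.59979248046875, 197.84254455566406), (137.1313018798828, 81.65506744384766), 74.3223648071289)
meter ((567.607421875, 9.797529220581055), (80.45551300048828, 37.5810546875), 6.89321756362915)
```

```bash
python3 - <<'E'
from ops import *
s=np.load('pics/top.npz'); im=cv2.imread('pics/top1.png')[:,:,::-1].astype(int)
m=np.zeros((400,640),np.uint8); m[195:272,150:262]=im[195:272,150:262,0]>150
c=max(cv2.findContours(m,cv2.RETR_EXTERNAL,cv2.CHAIN_APPROX_NONE)[0],key=cv2.contourArea)
print(cv2.minAreaRect(np.array([back(s,*p[0],.005)[:2]*1000 for p in c],np.float32)))
c=np.array([.5246,.287]); y=-.1623
pick(c,y,.020,.06,force=70,zt=.22)
movep([*CASE,.22],down(CY)); move_straight([*CASE,.12],down(CY),vel=.12); rep('hover')
snap('scene','sc2.png')
E
```

```text
((524.4680786132812, 287.26690673828125), (231.4358367919922, 120.91179656982422), 80.65950775146484)
down hit=False t 38.8 tcp [0.5248 0.2871 0.0204] F [0.2 0.5 0.5] open 0.0602 g 0.0
grip t 39.3 tcp [0.5247 0.287  0.0203] F [-0.7  0.7  2.9] open 0.0129 g 68.8
lifted t 41.1 tcp [0.5243 0.287  0.2193] F [-0.9 -1.2 -2.3] open 0.0131 g 68.2
hover t 44.1 tcp [ 0.4936 -0.2695  0.1207] F [ 0.1 -0.4 -2.9] open 0.0129 g 68.1
```

View pics/sc2.png

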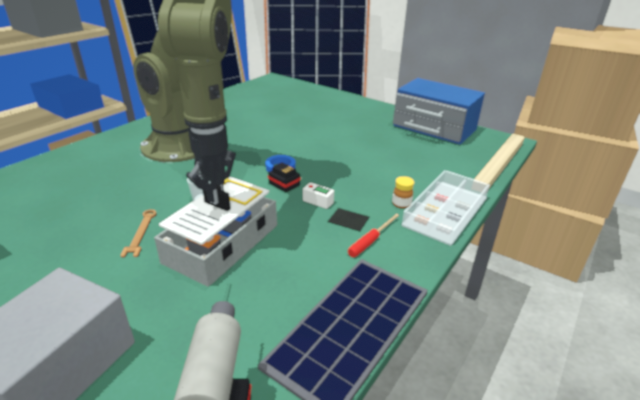

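The divider hangs level over the case, with its frame toward +y. Now I'll lower it gently.

```bash
python3 - <<'E'
from ops import *
hit=move_straight([*CASE,.077],down(CY),vel=.03,max_force=5); rep(f'hit={hit}')
z=get_obs()['eef_pos'][2]
if abs(z-.080)<.003:
    move_gripper(.05); move_straight([*CASE,.22],down(CY),vel=.15); rep('away')
    movep([.50,.15,.3],down(0)); snap('top','top5.png')
    i=cv2.imread('pics/top5.png'); cv2.imwrite('pics/c5.png',cv2.resize(i[190:300,290:500],None,fx=3.8,fy=3.8,interpolation=cv2.INTER_CUBIC))
E
```

```text
hit=True t 45.3 tcp [ 0.4933 -0.269   0.0802] F [-0.9  0.3  5.4] open 0.013 g 69.1
away t 46.9 tcp [ 0.493  -0.2686  0.2191] F [ 0.3 -0.2 -0. ] open 0.0496 g 0.0
```

View pics/c5.png

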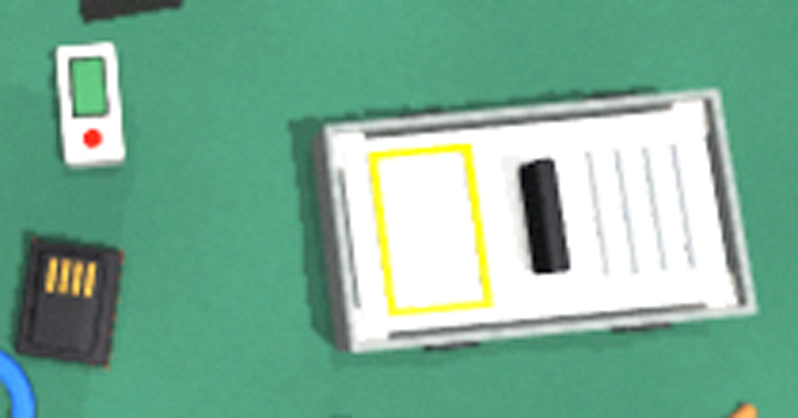

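The divider is flat inside the walls, with its frame centred at about (430,230) in the crop. Now the meter.

```bash
python3 - <<'E'
from fit import *; from ops import *
s=np.load('pics/top.npz'); b=lambda q:[((u+.5)/3.8-.5+290,(v+.5)/3.8-.5+190) for u,v in q]
p,e=fit(s,b([(371,153),(470,146),(490,303),(392,315)]),(.104,.066),.071)
R=CASE+.066*ay; print(p,e,R)
if np.hypot(*(p[:2]-R))>.005: raise SystemExit
pick([.5676,.0106],.095,.014,.058)
place((p[:2]+R)/2,CY,.079,.052,zt=.2)
movep([.50,.15,.3],down(0)); snap('top','top6.png'); s=snap('scene','sc6.png')
i=cv2.imread('pics/top6.png'); c=cv2.resize(i[190:300,365:495],None,fx=4,fy=4,interpolation=cv2.INTER_CUBIC)
j=cv2.imread('pics/sc6.png'); d=cv2.resize(j[170:280,150:280],None,fx=2,fy=2,interpolation=cv2.INTER_CUBIC)
o=np.zeros((440,790,3),np.uint8); o[:,:520]=c; o[:220,525:785]=d; cv2.imwrite('pics/c6.png',o)
E
```

```text
[ 0.48639688 -0.20279043  0.09914691] 3.228461913647118 [ 0.48663219 -0.20343768]
down hit=False t 51.5 tcp [0.5679 0.0106 0.0145] F [ 0.7 -0.   1.1] open 0.0579 g 0.0
grip t 51.8 tcp [0.5679 0.0106 0.0145] F [-0.3  0.7  5.8] open 0.0373 g 51.2
lifted t 53.5 tcp [0.5673 0.0107 0.1993] F [ 0.8  0.1 -1.5] open 0.0373 g 50.6
placed hit=True t 56.4 tcp [ 0.4863 -0.203   0.0795] F [-0.4  1.   6.3] open 0.0374 g 51.5
away t 57.7 tcp [ 0.4861 -0.2026  0.1992] F [-0.5 -0.3  1.1] open 0.0519 g 0.0
```

View pics/c6.png

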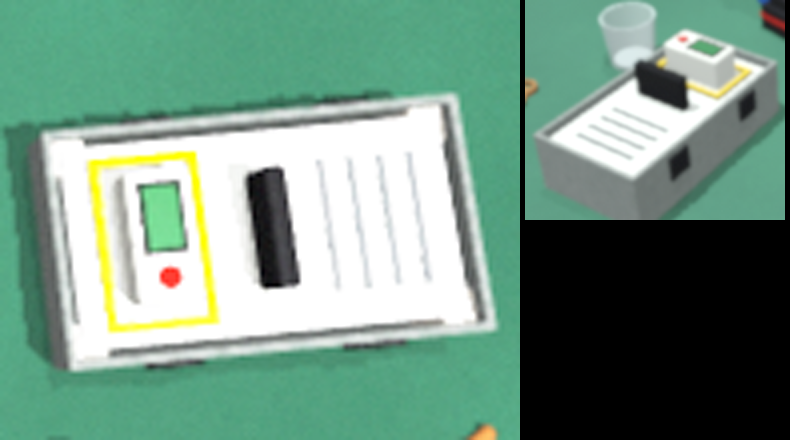

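The meter stands flat in the yellow frame, at about (165,235), and the height it was set down at matches (0.0795). I'll hand in now.

```bash
python3 -c "
from cell import *
print(hand_in())"
```

```text
the job is handed in; nothing more can be done
None
```

The job is handed in at about 58 s of the 141 s allowed: modules swapped, divider on the pillars, meter in its recess, battery and jar never touched; the pictures and set-down heights agree, but no verdict came back.

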